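# Brush out an air-filter bowl and hold it up for inspection

## Task

Clean the aluminium air-filter bowl: take the blue bottle brush out of its pot, push it down inside the bowl until its guard is at the rim, draw it up some 6 cm, push it fully down a second time, and hang it back in its pot. Then swing the red hold-down clear of the bowl, grip the bowl round its body and lift it straight out of the stand. Finish while still holding it over the stand for inspection, upright and still, at least 10 cm above its seat; keep the bowl upright throughout and do not disturb the other things.

Things in the scene. Friction and masses are not known exactly. Their poses are not given: they have to be found in the camera images.
- bowl: aluminium air-filter bowl, an open cup 114 mm tall, about 0.35 kg, upright in the stand. Origin: bottom centre of its drain stub, z up. Stub 14 mm diameter to z 14; body 58 mm diameter, z 14 to 98 (shoulder); neck 45 mm diameter, z 98 to 114 (rim). Bore 38 mm diameter, floor at z 22. Seated, its origin is 8 mm above the bench; body free to grip from 44 to 106 mm above the bench.
- bowl_stand: green stand, fixed: base plate 8 mm thick, x -49 to +101, y -48 to +48; collar 74 mm outer diameter, up to z 44, round the bowl's body with 1.5 mm to spare. Origin on the bench under the bowl's axis. A post at x +48 (20 mm thick at its hub, up to z 118): take the bowl with the fingers closing along the stand's y. Raised 36 mm, the bowl is clear of the collar.
- hold_down (a joint): angle (rad) of the red hold-down, a bar 13 mm wide turning about the post at the stand's x +48, y 0. Near 0 its nose lies 2 mm over the bowl's shoulder and keeps it from rising. It grows, to a stop at 1.65, as the knob on its tail swings from the stand's +x towards its +y; from 0.9 the bowl passes, above 1.2 it is swung clear. It stays where left; about 1.5 N at the knob moves it.
- hold_down_knob (a point): middle of the black upright knob on the tail of the hold-down, 125 mm above the bench: 15 mm diameter, from 114 (top of the red bar) to 134 mm above the bench, 34 mm from the post's axis. It can be pinched from above, fingertips kept above the bar, or pushed sideways.
- brush: blue bottle brush, 188 mm long, 0.09 kg, hanging upright in its pot. Origin at its tip (lowest point), z up along the handle. White bristles z 6 to 70, 35 mm diameter, yielding (stiff core 19 mm); plug 32 mm diameter under the guard; guard 51 mm diameter, z 88 to 93; handle 16 mm diameter, z 93 to 188. With the guard on the bowl's rim the tip is 26 mm above the bowl's origin.
- brush_grip (a point): point on the axis of the brush's handle, 150 mm above its tip, where to grip it
- brush_pot: grey tube on a round dark foot (80 mm diameter, 18 mm high), fixed: tube 49 mm outer and 41 mm inner diameter, mouth 108 mm above the bench. Origin on the bench on its axis. The brush hangs by its guard on the mouth, its tip 20 mm above the bench.
- filter_head: aluminium filter head standing upside down, 62 x 90 x 58 mm, loose, not to be disturbed; origin at the centre of its underside
- filter_element: white filter element standing on end, 27 mm diameter, 52 mm tall, loose, not to be disturbed; origin at the centre of its underside
- oil_can: red oil can with a spout, 72 x 121 x 158 mm, loose, not to be disturbed; origin at its underside
Things that resemble listed ones, but are neither listed nor needed, are in the scene too. Leave any purple look-alike of the bowl alone.

How it is judged (in metres and radians):
On the way, in this order (a step that is already met when the one before it is completed fails the run):
1. the brush is pushed down inside the bowl, its guard within about 15 mm of the rim (z of brush in the frame of bowl below 0.042 m and horizontal distance between brush and bowl below 0.015 m), for 0.05 s.
2. the brush is drawn up, 4 cm or more from its lowest place (z of brush in the frame of bowl above 0.066 m and horizontal distance between brush and bowl below 0.02 m), for 0.05 s.
3. the brush is pushed fully down again (all of step 1), for 0.05 s.
4. the brush hangs in its pot again, let go, with the hold-down still over the bowl (z of brush in the frame of brush_pot below 0.026 m and horizontal distance between brush and brush_pot below 0.012 m and angle between brush's own z axis and vertical below 0.1 rad and contact force between brush and the fingers below 0.1 N and value of joint hold_down below 0.6 rad), for 0.2 s.
5. the hold-down is swung clear of the bowl (value of joint hold_down above 1.2 rad), for 0.1 s.
At the end, for the whole second after the job is handed in: The bowl is held in the fingers alone, its stub at least 98 mm above the bench (90 mm above where it sat), within 60 mm of the stand's axis, within 5 degrees of upright and still; it touches neither stand, pot nor brush; the hold-down is still swung clear; the brush hangs upright in its pot (height (world z) of bowl above 0.098 m and angle between bowl's own z axis and vertical below 0.09 rad and horizontal distance between bowl and bowl_stand below 0.06 m and linear speed of bowl below 0.02 m/s and angular speed of bowl below 0.15 rad/s and contact force between bowl and the fingers above 1 N and contact force between bowl and bowl_stand below 0.05 N and contact force between bowl and brush below 0.05 N and contact force between bowl and brush_pot below 0.05 N and value of joint hold_down above 1 rad and z of brush in the frame of brush_pot below 0.026 m and horizontal distance between brush and brush_pot below 0.012 m and angle between brush's own z axis and vertical below 0.1 rad); the arm keeps its last pose, push and grip.
It fails at once if the bowl is tipped by more than 17 degrees (angle between bowl's own z axis and vertical above 0.3 rad).
It fails at once if the filter head is moved by more than 3 cm (distance of filter_head from where it was at the start of the episode above 0.03 m).
It fails at once if the white filter element is moved by more than 3 cm (distance of filter_element from where it was at the start of the episode above 0.03 m).
It fails at once if the oil can is moved by more than 3 cm (distance of oil_can from where it was at the start of the episode above 0.03 m).
It also fails if it takes over 67 s, if anything falls off the work surface, if the arm or the gripper's body presses on something with over 40 N, if the wrist force passes 120 N, or if a joint passes its speed limit or range.

## Robot

A 7-joint arm with a two-finger parallel gripper is mounted at the origin on a cart in front of the work surface, level with it; the furniture and walls round the work are solid. World frame = base frame: x ahead of the robot, y to its left, z up, the work surface at z = 0. Lengths are in m, angles in degrees, forces in N, time in s.
With the tool pointing down it reaches from about 0.425 to 0.875 m from the base axis. Payload 4.7 kg.
Tool frame: the origin (TCP) lies between the finger pads; the fingertips stand env.tip_reach ahead of it and the grasp point (between the pads) lies 2 mm behind it (env.tip_reach is the distance from the TCP to the fingertips, in m); z points along the fingers, y is the line along which they close (so a half turn about z gives the same grasp; the last joint's range is limited). The gripper opens to 87 mm and grips with 3 to 60 N. Pads are 19 mm wide; open, the fingers measure 117 mm over their backs; the gripper's body (75 mm by 190 mm) begins 51 mm behind the grasp point.
Start: joints at [77.813, 18.392, -4.016, 83.108, 1.295, 78.541, -3.26], TCP at [0.146, -0.633, 0.208] pointing down, gripper open.
Joint ranges: [-163.93, 163.93], [-17.29, 119.83], [-79.2, 71.16], [3.27, 140.29], [-89.18, 269.18], [5.43, 117.66], [-154.24, 154.24]. Speed limits (degrees/s): [147.25, 147.25, 180, 180, 180, 180, 180].

## Interface

Orientations are given as [roll, pitch, yaw] about the fixed x, y, z axes, in that order (R = Rz(yaw) Ry(pitch) Rx(roll)).
In Python, from cell import env, read_camera gives the robot as it stands. The module is installed in compiled form; this text tells all that it offers.
- The arm moves only by the shell command python3 -m handwheel 'ROWS' [FORCE]. ROWS is rows parted by semicolons, their numbers by spaces, 1 to 8 of them, each of 5 numbers: dx, dy, dz in m, then a turn about the tool's z in degrees, then the finger opening in m; each row is the pose to reach, as a shift and turn from the pose commanded when the command began, along the tool's axes at that moment; what a row does not reach only later rows make up. A row lasts 1/12 s, in which the tool goes at most 0.0417 m and 7.16 degrees, less where a joint would pass 70% of its speed; a pose out of reach is approached as far as the arm can. The fingers move at their own pace and stop on an object; FORCE is the grip in N (left out, the last holds). Time passes only in rows, so rows that do not move let the fingers close. It prints the time, the measured TCP pose, the force, the opening and the grip force at its end.
- env.get_obs(): the state, without advancing time (a new reading comes with each control period).
- read_camera(name): name is "scene" or "top" or "wrist"; returns a dict with "color" (420x560x3 uint8, blue, green, red), "fx", "fy", "cx", "cy" (pixels), "dist" ([k1, k2, p1, p2, k3] as OpenCV has them; the pictures are not rectified), "world_from_camera" (4x4, takes a point from camera to world coordinates). Camera axes: x right, y down, z forward; pixel columns grow to the right and rows downward; lengths in m; the calibration is good to about 2 mm. A picture is of the moment at which its call begins. There is no depth.
- env.sign_off(): hands the job in; it is judged then, once.
The state is a dict: "time_s": time; "qpos": joint angles; "joint_velocities": joint speeds; "effort": joint torques, N m; "tool_pos": TCP position; "tool_rot": TCP orientation; "force": force on the tool from outside, world axes, zero at the start; "wrist_torque": the same for the moment, N m; "grip_width": finger opening in m; "grasp_force": force on a finger pad.
Only numpy, scipy, OpenCV 4.12 (cv2) and the standard library are available. Lean on these libraries where they do the work, as an engineer would, in place of code of your own. Each camera call takes 0.05 s, during which the arm holds its last target. There are 200 camera calls.

## Working session

There is one attempt and no reset: what is moved stays moved. The work goes in short steps, Python scripts to look and compute and a shell command to move; the robot and the scene stay as the last step left them, time stands still between calls to the robot, and variables do not carry over. Pictures are saved under pics/ and viewed, at most 10 in all, crops included, and the job is handed in when it is done.

```bash
mkdir -p pics
python3 - <<'E'
from cell import env, read_camera
import cv2,numpy as np
o=env.get_obs();print(o,env.tip_reach)
for n in("scene","top"):
    c=read_camera(n);cv2.imwrite(f"pics/{n}0.png",c["color"]);print(n,c["fx"],c["fy"],c["cx"],c["cy"],c["dist"]);print(np.round(c["world_from_camera"],3))
E
```

```text
{'time_s': 0.0, 'qpos': array([77.8144799 , 18.44041162, -4.01708653, 83.17373797,  1.29439919,
       78.54027534, -3.25997406]), 'joint_velocities': array([ 0.05337483, -0.07492895, -0.02678982, -0.02705217, -0.07959907,
       -0.05085226,  0.01110362]), 'effort': array([-6.69310903e-04, -4.91292465e+01, -4.04019020e-01, -3.12529635e+01,
       -6.40267530e-02,  4.36871743e-02,  1.70898452e-04]), 'tool_pos': array([ 0.14598627, -0.63280744,  0.20645662]), 'tool_rot': array([-1.79890790e+02,  4.57462275e-03,  1.29966301e+01]), 'force': array([-0.22758756,  0.26043294, -0.69611051]), 'wrist_torque': array([-0.00108829,  0.05656433,  0.0260128 ]), 'grasp_force': 0.0, 'grip_width': 0.08678804598243205} 0.017
scene 488.3312456944323 488.3312456944323 274.4005630363204 212.2653957541809 [0.04956048 0.         0.         0.         0.        ]
[[-0.721 -0.528  0.449  0.066]
 [-0.693  0.565 -0.448  0.375]
 [-0.017 -0.634 -0.773  0.948]
 [ 0.     0.     0.     1.   ]]
top 496.89379881985747 496.89379881985747 282.6097701125358 209.80236799924293 [-0.08165975  0.          0.          0.          0.        ]
[[-0.013 -0.99   0.139  0.343]
 [-1.     0.012 -0.012 -0.084]
 [ 0.011 -0.139 -0.99   1.503]
 [ 0.     0.     0.     1.   ]]
```

View pics/scene0.png

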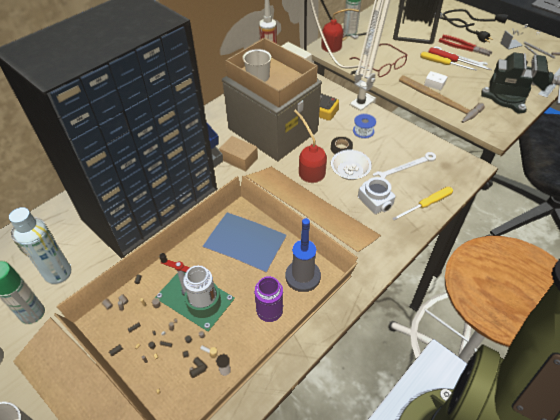

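View pics/top0.png

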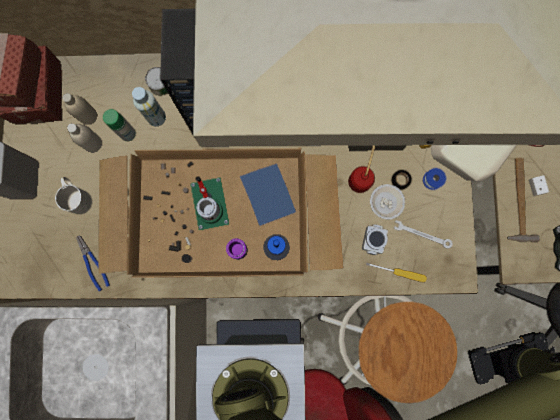

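The scene view shows the bowl on its green stand at (200,285), the red hold-down at (175,265), the brush in its pot at (303,255) and a purple decoy at (268,298). In the top view the bowl is at (208,207), the knob near (200,185) and the brush at (276,244). I'll zoom in on both.

```bash
cat > h.py <<'E'
import cv2,numpy as np
from cell import env, read_camera
def ray(c,uv):
    K=np.array([[c["fx"],0,c["cx"]],[0,c["fy"],c["cy"]],[0,0,1]])
    p=cv2.undistortPoints(np.array([[uv]],float),K,np.array(c["dist"],float))[0,0]
    T=np.array(c["world_from_camera"]);return T[:3,3],T[:3,:3]@np.array([p[0],p[1],1])
def onz(c,uv,z):
    o,d=ray(c,uv);return o+d*(z-o[2])/d[2]
def proj(c,P):
    K=np.array([[c["fx"],0,c["cx"]],[0,c["fy"],c["cy"]],[0,0,1]])
    T=np.linalg.inv(np.array(c["world_from_camera"]))
    return cv2.projectPoints(np.array([P],float),cv2.Rodrigues(T[:3,:3])[0],T[:3,3],K,np.array(c["dist"],float))[0][0,0]
def blobs(c,f,box,amin=15):
    x0,y0,x1,y1=box
    hsv=cv2.cvtColor(c["color"],cv2.COLOR_BGR2HSV)
    m=np.zeros(hsv.shape[:2],np.uint8);m[y0:y1,x0:x1]=f(*[hsv[y0:y1,x0:x1,i].astype(int) for i in range(3)])*255
    n,l,s,ce=cv2.connectedComponentsWithStats(m)
    return [(s[i].tolist(),ce[i].round(1).tolist()) for i in range(1,n) if s[i,4]>=amin]
E
python3 - <<'E'
from h import *
t=cv2.imread("pics/top0.png");s=cv2.imread("pics/scene0.png")
a=cv2.resize(t[165:270,170:310],(800,600),interpolation=cv2.INTER_CUBIC)
b=cv2.resize(s[205:340,150:330],(800,600),interpolation=cv2.INTER_CUBIC)
cv2.imwrite("pics/ta.png",a);cv2.imwrite("pics/sb.png",b)
c={"t":read_camera("top"),"s":read_camera("scene")}
box={"t":(165,160,305,275),"s":(150,200,340,340)}
for k in c:
  for n,f in dict(green=lambda h,s,v:(h>50)&(h<90)&(s>80),blue=lambda h,s,v:(h>105)&(h<122)&(s>170),red=lambda h,s,v:((h<8)|(h>172))&(s>150),purple=lambda h,s,v:(h>125)&(h<160)&(s>90)).items():
    print(k,n,blobs(c[k],f,box[k]))
E
```

```text
t green [([192, 179, 37, 51, 842], [211.4, 203.2])]
t blue [([267, 236, 18, 18, 253], [275.8, 244.7])]
t red [([198, 180, 10, 18, 74], [202.5, 188.9])]
t purple [([226, 239, 21, 20, 322], [235.8, 248.5])]
s green [([160, 274, 74, 57, 1206], [191.3, 302.7])]
s blue [([303, 219, 6, 5, 28], [305.5, 221.1]), ([293, 241, 23, 18, 259], [303.7, 250.6])]
s red [([162, 260, 27, 12, 123], [175.8, 265.4])]
s purple [([255, 276, 28, 46, 899], [268.7, 298.3])]
```

View pics/ta.png

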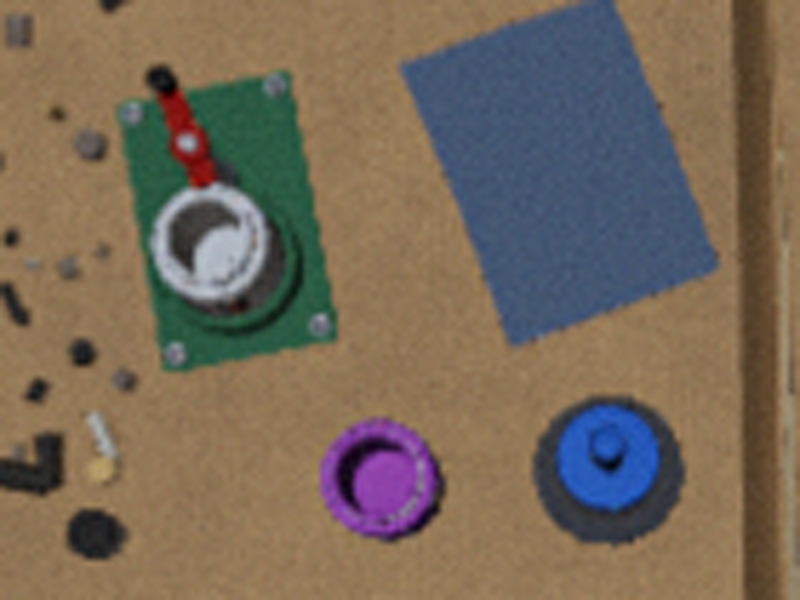

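View pics/sb.png

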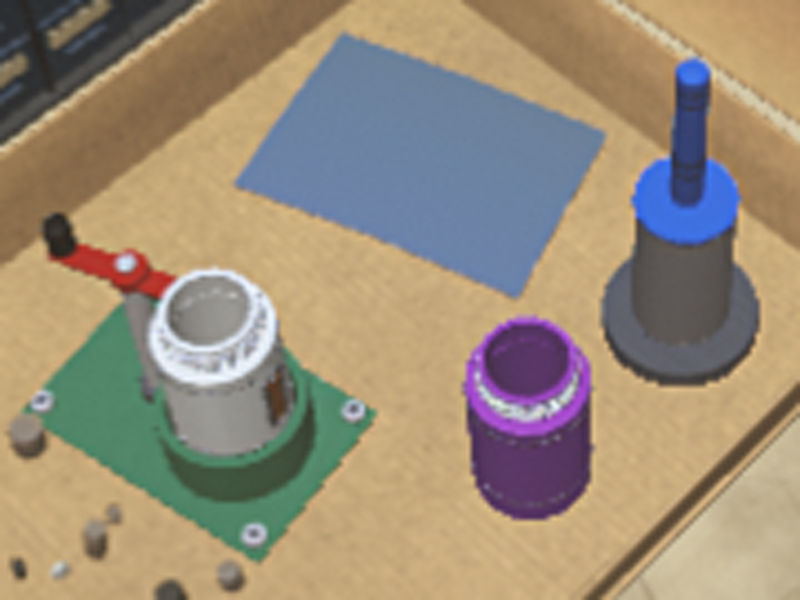

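The top crop shows the bowl's bore centred at (210,243), the hub at (188,143), the knob at (161,78), the guard at (609,457), the handle top at (607,443), and the stand corners. In the scene crop the rim is at (208,312), the knob top at (57,222), the guard at (687,200) and the handle top at (693,68).

Run:
```python
from h import *
t=read_camera("top");s=read_camera("scene")
T=lambda x,y:((x+.5)/5.714-.5+170,(y+.5)/5.714-.5+165)
S=lambda x,y:((x+.5)/4.444-.5+150,(y+.5)/4.444-.5+205)
P={}
for n,a,b,z in [("rim",(210,243),(208,312),.122),("shoulder",(211,244),None,.108),("guard",(609,457),(687,200),.113),("hand",(607,443),(693,68),.208),("knob",(161,78),(57,222),.134),("hub",(188,143),(126,263),.12),
 ("foot",(610,470),(681,310),.018),("purple",(381,478),(530,362),.114)]:
    p=onz(t,T(*a),z);q=onz(s,S(*b),z) if b else p*0;print(n,p.round(4),q.round(4));P[n]=p
C=np.array([onz(t,T(*a),.008) for a in [(120,104),(290,70),(338,340),(163,372)]])
print(C.round(4))
c=C.mean(0)
for i,j in((3,0),(2,1),(1,0),(2,3)):
    d=C[j]-C[i];print(np.degrees(np.arctan2(d[1],d[0])),np.linalg.norm(d))
d=((C[0]-C[3])+(C[1]-C[2]));d/=np.linalg.norm(d);print("center",c,"stand org",c-.026*d,np.degrees(np.arctan2(d[1],d[0])))
d=P["knob"]-P["hub"];print("bar",np.degrees(np.arctan2(d[1],d[0])))
```

```text
rim [0.5469 0.1133 0.122 ] [0.547  0.1169 0.122 ]
shoulder [0.5485 0.1148 0.108 ] [0. 0. 0.]
guard [ 0.44   -0.0816  0.113 ] [ 0.4355 -0.0794  0.113 ]
hand [ 0.4398 -0.0809  0.208 ] [ 0.4379 -0.0817  0.208 ]
knob [0.6274 0.1364 0.134 ] [0.6267 0.1364 0.134 ]
hub [0.5974 0.1249 0.12  ] [0.5954 0.1248 0.12  ]
foot [ 0.4399 -0.0819  0.018 ] [ 0.4353 -0.0789  0.018 ]
purple [0.431  0.0299 0.114 ] [0.4278 0.0337 0.114 ]
[[0.6397 0.1786 0.008 ]
 [0.6571 0.0874 0.008 ]
 [0.511  0.0613 0.008 ]
 [0.4951 0.154  0.008 ]]
9.674576812165945 0.1466972203794749
10.126382092666953 0.1483850387317647
100.81044962760247 0.09289248435389315
99.77098439549343 0.09404444037388965
center [0.57573587 0.12030165 0.008     ] stand org [0.55012317 0.1158307  0.008     ] 9.90177158227492
bar 20.993829621611237
```

```bash
cat > go.py <<'E'
# prints the shift (tool axes) from the present pose to world x y z [yaw]
import sys,numpy as np
from cell import env
from scipy.spatial.transform import Rotation as R
a=list(map(float,sys.argv[1:]));o=env.get_obs()
r=R.from_euler("xyz",o["tool_rot"],degrees=True)
y=a[3] if len(a)>3 else 10
print("shift",r.inv().apply(np.array(a[:3])-o["tool_pos"]).round(4),"turn",round(-((y-o["tool_rot"][2]+180)%360-180),2),o["tool_rot"].round(2))
E
python3 go.py .33 -.36 .26 10
```

```text
shift [ 0.2406 -0.2249 -0.0527] turn 3.0 [-1.7997e+02  1.0000e-02  1.3000e+01]
```

```bash
python3 -m handwheel '0.03 -0.028 -0.0066 0.4 0.087;0.06 -0.056 -0.013 0.8 0.087;0.09 -0.084 -0.02 1.1 0.087;0.12 -0.112 -0.026 1.5 0.087;0.15 -0.14 -0.033 1.9 0.087;0.18 -0.168 -0.04 2.3 0.087;0.21 -0.196 -0.046 2.6 0.087;0.24 -0.225 -0.053 3 0.087'; python3 go.py .4385 -.081 .25 10
```

```text
time_s: 0.97
tool_pos: [0.3298, -0.3588, 0.2608]
tool_rot: [180.0, 0.0, 10.0]
force: [1.0, -0.0, -0.1]
grip_width: 0.0868
grasp_force: 0.0
shift [ 0.1552 -0.2548  0.0106] turn -0.02 [179.96   0.     9.98]
```

```bash
python3 -m handwheel '0.02 -0.032 0 0 0.087;0.04 -0.065 0 0 0.087;0.06 -0.098 0 0 0.087;0.08 -0.131 0.002 0 0.087;0.1 -0.164 0.004 0 0.087;0.12 -0.197 0.006 0 0.087;0.14 -0.23 0.008 0 0.087;0.1552 -0.2548 0.0106 0 0.087'; python3 -m handwheel '0 0 0 0 0.087;0 0 0 0 0.087'; python3 go.py .4385 -.081 .17 10
python3 - <<'E'
from h import *
cs=[read_camera(n)for n in("wrist","scene")]
cv2.imwrite("pics/w1.png",np.hstack([cs[0]["color"],cs[1]["color"][150:350,100:340].repeat(2,0).repeat(2,1)[:400].copy() if 0 else cv2.resize(cs[1]["color"][130:350,120:340],(420,420))])[:, :])
im=cv2.imread("pics/w1.png");cv2.imwrite("pics/w1.png",cv2.resize(im,(800,343)))
c=cs[0];print(c["world_from_camera"].round(3))
print(blobs(c,lambda h,s,v:(h>103)&(h<124)&(s>170),(0,0,560,420),30))
print(proj(c,[.4385,-.081,.208]),proj(c,[.4385,-.081,.113]))
E
```

```text
time_s: 1.63
tool_pos: [0.4385, -0.0793, 0.2502]
tool_rot: [180.0, -0.1, 10.2]
force: [-0.3, -0.0, -0.2]
grip_width: 0.0872
grasp_force: 0.0
time_s: 1.8
tool_pos: [0.4379, -0.0812, 0.2499]
tool_rot: [180.0, 0.0, 10.2]
force: [-0.4, -1.0, -0.0]
grip_width: 0.0867
grasp_force: 0.0
shift [ 0.0006 -0.0002  0.0799] turn 0.24 [1.7995e+02 1.0000e-02 1.0240e+01]
[[ 0.178 -0.953 -0.245  0.505]
 [-0.984 -0.172 -0.045 -0.069]
 [ 0.001  0.25  -0.968  0.427]
 [ 0.     0.     0.     1.   ]]
[([252, 172, 53, 66, 2286], [277.8, 200.6])]
[276.74450238 227.35502325] [276.8409692  197.62409951]
```

View pics/w1.png

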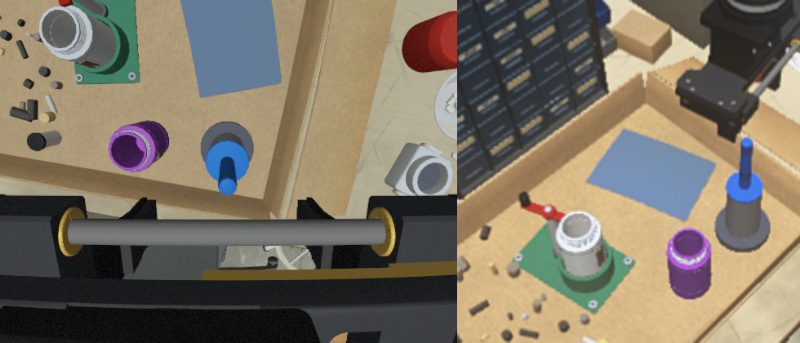

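The wrist view shows the handle top at about (279,227), within 1 mm of my estimate. I'll descend and grip.

```bash
python3 -m handwheel '0.0006 0.0005 0.02 0.2 0.06;0.0006 0.0005 0.04 0.2 0.06;0.0006 0.0005 0.06 0.2 0.06;0.0006 0.0005 0.08 0.2 0.06;0.0006 0.0005 0.08 0.2 0.06' 20; python3 -m handwheel '0 0 0 0 0;0 0 0 0 0;0 0 0 0 0;0 0 0 0 0;0 0 0 0 0;0 0 0 0 0;0 0 0 0 0;0 0 0 0 0' 25;python3 -m handwheel '0 0 -0.02 0 0;0 0 -0.04 0 0;0 0 -0.06 0 0;0 0 -0.08 0 0;0 0 -0.1 0 0;0 0 -0.125 0 0;0 0 -0.125 0 0;0 0 -0.125 0 0'; python3 go.py .548 .115 .295 10
```

```text
time_s: 2.32
tool_pos: [0.4351, -0.0845, 0.1663]
tool_rot: [-179.8, 0.3, 9.6]
force: [-0.6, 0.2, -1.8]
grip_width: 0.0635
grasp_force: 0.0
time_s: 2.98
tool_pos: [0.4384, -0.0832, 0.17]
tool_rot: [180.0, -0.0, 9.8]
force: [0.6, -0.2, -1.7]
grip_width: 0.0152
grasp_force: 25.0
time_s: 3.65
tool_pos: [0.439, -0.0833, 0.2957]
tool_rot: [179.9, -0.1, 9.8]
force: [0.4, -0.2, -1.1]
grip_width: 0.0149
grasp_force: 25.0
shift [ 0.1412 -0.1768  0.0007] turn -0.2 [ 1.7993e+02 -1.0000e-01  9.8000e+00]
```

```bash
python3 -m handwheel '0.017 -0.022 0 0 0;0.035 -0.044 0 0 0;0.053 -0.066 0 0 0;0.071 -0.088 0 0 0;0.088 -0.11 0 0 0;0.106 -0.132 0 0 0;0.124 -0.154 0 0 0;0.1412 -0.1768 0 0 0'; python3 -m handwheel '0 0 0 0 0;0 0 0 0 0;0 0 0 0 0;0 0 0 0 0'
python3 - <<'E'
from h import *
s=read_camera("scene");t=read_camera("top");w=read_camera("wrist")
a=cv2.resize(s["color"][180:330,130:280],(400,400),interpolation=cv2.INTER_CUBIC);b=cv2.resize(w["color"],(400,300))
b=np.vstack([b,np.zeros((100,400,3),np.uint8)])
cv2.imwrite("pics/m1.png",np.hstack([a,b]))
p=env.get_obs()["tool_pos"]
for n,q in [("tip",p-[0,0,.15]),("guardtop",p-[0,0,.057]),("rim",[.548,.115,.122])]:print(n,proj(s,q),proj(w,q),(proj(s,q)-[130,180])*400/150,proj(w,q)*400/560)
f=lambda h,s,v:(h>103)&(h<124)&(s>170)
print(blobs(s,f,(130,150,280,330)),blobs(w,f,(0,0,560,420)))
E
```

```text
time_s: 4.32
tool_pos: [0.5473, 0.1158, 0.2931]
tool_rot: [180.0, 0.1, 9.8]
force: [0.5, -0.3, -0.8]
grip_width: 0.0155
grasp_force: 25.0
time_s: 4.65
tool_pos: [0.547, 0.1135, 0.294]
tool_rot: [179.9, 0.1, 9.7]
force: [-0.9, -0.8, -0.8]
grip_width: 0.0155
grasp_force: 25.0
tip [195.93011568 267.43531318] [276.75245177 195.32268325] [175.8136418  233.16083516] [197.68032269 139.51620232]
guardtop [188.68482792 239.20513205] [276.67604267 221.87407602] [156.49287447 157.88035212] [197.62574476 158.48148287]
rim [196.80037609 273.91813407] [275.64194332 189.98790777] [178.13433624 250.44835751] [196.88710237 135.70564841]
[([180, 204, 5, 7, 23], [182.2, 207.1]), ([176, 230, 27, 22, 353], [188.9, 242.1])] [([242, 188, 69, 72, 3462], [276.2, 220.3]), ([14, 212, 12, 19, 73], [20.3, 220.2]), ([5, 219, 24, 47, 184], [16.4, 242.8]), ([262, 253, 30, 13, 111], [276.4, 257.6]), ([264, 259, 28, 10, 181], [277.3, 264.7])]
```

View pics/m1.png

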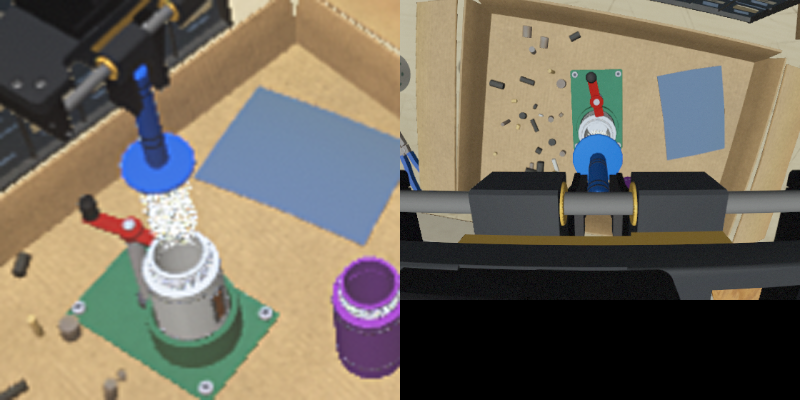

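The brush is upright above the bowl: rim near (183,257) and guard at (158,162) in the left pane. I'll refine the bowl's centre before inserting.

Run:
```python
from h import *
t=read_camera("top");s=read_camera("scene")
T0=cv2.imread("pics/top0.png");S0=cv2.imread("pics/scene0.png")
for n,c,im,box,cen in(("t",t,T0,(190,188,228,226),(206.5,207.2)),("s",s,S0,(170,255,225,315),(196.5,275))):
    hsv=cv2.cvtColor(im,cv2.COLOR_BGR2HSV).astype(int)
    m=((hsv[...,1]<45)&(hsv[...,2]>175)).astype(np.uint8)
    k=np.zeros_like(m);x0,y0,x1,y1=box;k[y0:y1,x0:x1]=m[y0:y1,x0:x1]
    print(n);[print(''.join('#' if q else '.' for q in r),y0+i) for i,r in enumerate(k[y0:y1,x0:x1])]
    # projected circle boxes for a hypothetical bowl at .548 .115
    for d,z in((.045,.122),(.038,.122),(.058,.106)):
        P=np.array([proj(c,[.548+d/2*np.cos(a),.115+d/2*np.sin(a),z]) for a in np.arange(0,6.28,.1)])
        print(d,P.min(0).round(1),P.max(0).round(1))
```

```text
t
...................................... 188
...................................... 189
...................................... 190
...................................... 191
...................................... 192
...................................... 193
...................................... 194
...................................... 195
...................................... 196
...................................... 197
.................#.................... 198
............##....####................ 199
..........##........####.............. 200
..........#..........###.............. 201
.........#..............#............. 202
........#...............##............ 203
........#.............#..#............ 204
........#..........##.##.#............ 205
........#........#######.#............ 206
.......##.......#######..#............ 207
.......##......########..#............ 208
........#......########.##............ 209
........##....######.#..#............. 210
........#......######...#............. 211
.........###...#####...#.............. 212
.........###...##.#...#
[... 3641 characters left out ...]
...................................................... 305
....................................................... 306
....................................................... 307
....................................................... 308
....................................................... 309
....................................................... 310
....................................................... 311
....................................................... 312
....................................................... 313
....................................................... 314
0.045 [185.4 264.4] [208.2 283.8]
0.038 [187.2 265.8] [206.4 282.2]
0.058 [183.4 266. ] [212.4 290.9]
```

The fit agrees with (0.548, 0.115). Next I'll insert the brush.

```bash
python3 go.py .548 .115 .235 10; python3 -m handwheel '0.001 -0.0012 0.008 0 0;0.0012 -0.0013 0.018 0 0;0.0012 -0.0013 0.028 0 0;0.0012 -0.0013 0.038 0 0;0.0012 -0.0013 0.048 0 0;0.0012 -0.0013 0.058 0 0;0.0012 -0.0013 0.058 0 0'; python3 go.py .548 .115 .189 10
```

```text
shift [ 0.0008 -0.0008  0.06  ] turn -0.29 [ 1.7995e+02 -1.0000e-02  9.7100e+00]
time_s: 5.48
tool_pos: [0.5469, 0.116, 0.234]
tool_rot: [-180.0, 0.2, 9.8]
force: [-0.7, -0.1, -1.7]
grip_width: 0.015
grasp_force: 25.0
shift [0.0011 0.0012 0.045 ] turn -0.2 [-179.99    0.24    9.8 ]
```

```bash
python3 -m handwheel '0.0005 0.0004 0.01 0 0;0.0005 0.0004 0.02 0 0;0.0005 0.0004 0.03 0 0;0.0005 0.0004 0.038 0 0;0.0005 0.0004 0.044 0 0;0.0005 0.0004 0.045 0 0;0.0005 0.0004 0.045 0 0'
python3 - <<'E'
from h import *
s=read_camera("scene");cv2.imwrite("pics/in.png",cv2.resize(s["color"][200:330,130:280],(600,520)))
o=env.get_obs();print(o["tool_pos"],o["force"],o["wrist_torque"])
E
```

```text
time_s: 6.07
tool_pos: [0.5487, 0.1161, 0.1913]
tool_rot: [-180.0, 0.0, 9.8]
force: [0.3, 0.3, -1.0]
grip_width: 0.0152
grasp_force: 25.0
[0.54903264 0.11631523 0.19187703] [-0.7695583  -0.02116152 -0.51012137] [-0.01805132 -0.04571755  0.01081196]
```

View pics/in.png

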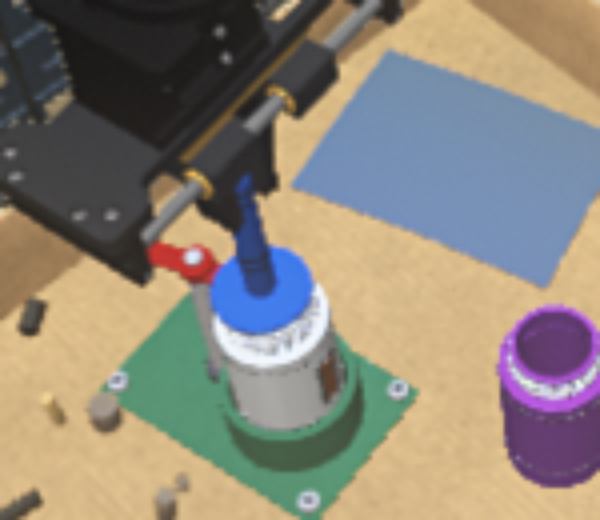

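The guard (262,290) sits just above the rim with negligible force. I'll push the last few mm, draw up 6 cm, then push down again.

```bash
python3 -m handwheel '0 0 0.003 0 0;0 0 0.005 0 0;0 0 0.005 0 0;0 0 0.005 0 0'; python3 -m handwheel '0 0 -0.01 0 0;0 0 -0.022 0 0;0 0 -0.034 0 0;0 0 -0.046 0 0;0 0 -0.056 0 0;0 0 -0.06 0 0;0 0 -0.06 0 0;0 0 -0.06 0 0';python3 -m handwheel '0 0 0.01 0 0;0 0 0.022 0 0;0 0 0.034 0 0;0 0 0.046 0 0;0 0 0.056 0 0;0 0 0.06 0 0;0 0 0.06 0 0;0 0 0.06 0 0'
```

```text
time_s: 6.45
tool_pos: [0.5489, 0.1162, 0.1868]
tool_rot: [180.0, 0.0, 9.8]
force: [-0.5, 0.1, -1.5]
grip_width: 0.0152
grasp_force: 25.0
time_s: 7.12
tool_pos: [0.5489, 0.1162, 0.2469]
tool_rot: [180.0, -0.0, 9.8]
force: [0.1, 0.2, -2.1]
grip_width: 0.0151
grasp_force: 25.0
time_s: 7.78
tool_pos: [0.549, 0.1163, 0.1867]
tool_rot: [-180.0, 0.0, 9.8]
force: [0.1, 0.0, -0.3]
grip_width: 0.015
grasp_force: 25.0
```

Next I'll draw it fully out and carry it back above the pot.

```bash
python3 -m handwheel '0 0 0 0 0;0 0 -0.012 0 0;0 0 -0.026 0 0;0 0 -0.042 0 0;0 0 -0.06 0 0;0 0 -0.08 0 0;0 0 -0.1 0 0;0 0 -0.113 0 0'; python3 -m handwheel '0 0 0 0 0;0 0 0 0 0'; python3 go.py .4384 -.083 .30 9.8
```

```text
time_s: 8.45
tool_pos: [0.5498, 0.1167, 0.3034]
tool_rot: [180.0, -0.2, 9.8]
force: [-0.2, -0.8, -0.0]
grip_width: 0.0146
grasp_force: 25.0
time_s: 8.62
tool_pos: [0.5493, 0.1165, 0.3006]
tool_rot: [180.0, -0.1, 9.8]
force: [0.5, -0.7, -1.5]
grip_width: 0.0154
grasp_force: 25.0
shift [-0.1432  0.1777  0.0004] turn 0.0 [ 1.7998e+02 -9.0000e-02  9.8000e+00]
```

```bash
python3 -m handwheel '-0.018 0.022 0 0 0;-0.036 0.044 0 0 0;-0.054 0.066 0 0 0;-0.072 0.089 0 0 0;-0.09 0.111 0 0 0;-0.107 0.133 0 0 0;-0.125 0.155 0 0 0;-0.1432 0.1777 0 0 0'; python3 -m handwheel '0 0 0 0 0;0 0 0 0 0;0 0 0 0 0;0 0 0 0 0'; python3 go.py .4384 -.0832 .215 9.8
```

```text
time_s: 9.28
tool_pos: [0.4364, -0.0842, 0.2986]
tool_rot: [-180.0, 0.1, 9.8]
force: [0.5, -0.5, -1.0]
grip_width: 0.0152
grasp_force: 25.0
time_s: 9.62
tool_pos: [0.4382, -0.082, 0.2993]
tool_rot: [-180.0, 0.0, 9.9]
force: [0.6, 0.4, -1.5]
grip_width: 0.0149
grasp_force: 25.0
shift [0.     0.0013 0.0843] turn 0.12 [-1.7995e+02  4.0000e-02  9.9200e+00]
```

```bash
python3 -m handwheel '0 0.001 0.012 0 0;0 0.001 0.026 0 0;0 0.001 0.04 0 0;0 0.001 0.054 0 0;0 0.001 0.068 0 0;0 0.001 0.082 0 0;0 0.001 0.084 0 0'; python3 -m handwheel '0 0 0.012 0 0;0 0 0.024 0 0;0 0 0.034 0 0;0 0 0.04 0 0;0 0 0.044 0 0;0 0 0.044 0 0;0 0 0.044 0 0'
```

```text
time_s: 10.2
tool_pos: [0.4366, -0.083, 0.2125]
tool_rot: [-179.8, 0.2, 9.9]
force: [0.4, 0.4, -1.3]
grip_width: 0.0153
grasp_force: 25.0
time_s: 10.78
tool_pos: [0.4385, -0.0843, 0.172]
tool_rot: [180.0, -0.0, 9.8]
force: [-0.3, 0.3, 0.1]
grip_width: 0.015
grasp_force: 25.0
```

```bash
python3 -m handwheel '0 -0.0006 0.0015 0 0;0 -0.0006 0.0015 0 0;0 -0.0006 0.0015 0 0.05;0 -0.0006 0.0015 0 0.05;0 -0.0006 0.0015 0 0.05;0 -0.0006 0.0015 0 0.05;0 -0.0006 0.0015 0 0.05;0 -0.0006 0.0015 0 0.05'; python3 -m handwheel '0 0 -0.01 0 0.05;0 0 -0.025 0 0.05;0 0 -0.045 0 0.05;0 0 -0.065 0 0.05;0 0 -0.08 0 0.05;0 0 -0.08 0 0.05'
python3 - <<'E'
from h import *
w=read_camera("wrist");s=read_camera("scene")
cv2.imwrite("pics/pot.png",np.hstack([cv2.resize(s["color"][190:320,130:350],(440,260)),cv2.resize(w["color"],(347,260))]))
E
python3 go.py .627 .137 .20 10
```

```text
time_s: 11.45
tool_pos: [0.4382, -0.0837, 0.1704]
tool_rot: [180.0, -0.0, 9.8]
force: [-0.2, 0.3, -0.1]
grip_width: 0.0459
grasp_force: 0.0
time_s: 11.95
tool_pos: [0.4402, -0.084, 0.2542]
tool_rot: [179.8, -0.3, 9.8]
force: [0.6, 0.2, 0.0]
grip_width: 0.0497
grasp_force: 0.0
shift [ 0.2233 -0.1855  0.051 ] turn -0.21 [ 1.7995e+02 -6.0000e-02  9.7900e+00]
```

View pics/pot.png

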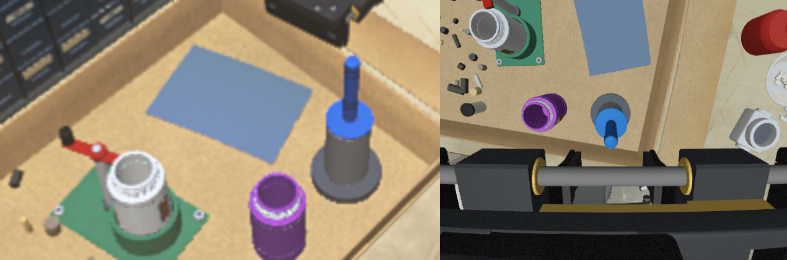

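The brush hangs straight in its pot (350,130 in the left pane) and the bowl is undisturbed. Before going to the knob I'll check how far the cabinet behind is.

```bash
python3 - <<'E'
from h import *
s=read_camera("scene");t=read_camera("top")
for p in((122,252),(215,187),(242,180),(352,250),(60,305)):print(p,onz(s,p,0).round(3),onz(s,p,.06).round(3))
for z in(.3,.6,.9):print(z,onz(t,(250,140),z).round(3),onz(t,(178,100),z).round(3))
E
python3 -m handwheel '0.028 -0.023 0 0 0.05;0.056 -0.046 0 0 0.05;0.084 -0.069 0 0 0.05;0.112 -0.092 0.005 0 0.05;0.14 -0.115 0.01 0 0.05;0.168 -0.138 0.02 0 0.05;0.196 -0.162 0.02 0 0.05;0.2233 -0.1855 0.02 0 0.05'
```

```text
(122, 252) [0.795 0.158 0.   ] [0.748 0.171 0.06 ]
(215, 187) [ 0.789 -0.13  -0.   ] [ 0.744 -0.098  0.06 ]
(242, 180) [ 0.756 -0.196  0.   ] [ 0.712 -0.16   0.06 ]
(352, 250) [ 0.403 -0.217  0.   ] [ 0.382 -0.179  0.06 ]
(60, 305) [0.776 0.33  0.   ] [0.731 0.333 0.06 ]
0.3 [ 0.689 -0.02   0.3  ] [0.796 0.163 0.3  ]
0.6 [ 0.602 -0.036  0.6  ] [0.683 0.101 0.6  ]
0.9 [ 0.516 -0.052  0.9  ] [0.57 0.04 0.9 ]
time_s: 12.82
tool_pos: [0.6267, 0.1379, 0.2276]
tool_rot: [-180.0, 0.2, 9.8]
force: [-0.6, 0.0, 1.0]
grip_width: 0.0502
grasp_force: 0.0
```

```bash
python3 go.py .6277 .1365 .1385 10; python3 -m handwheel '0 0 0 0 0.05;0 0 0 0 0.05'; python3 go.py .6277 .1365 .1385 10
python3 - <<'E'
from h import *
w=read_camera("wrist");print(proj(w,[.6277,.1365,.134]))
print([b for b in blobs(w,lambda h,s,v:((h<8)|(h>172))&(s>150),(150,0,420,300))])
cv2.imwrite("pics/kn.png",cv2.resize(w["color"][60:330,150:420],(540,540)))
E
```

```text
shift [0.0011 0.0016 0.0891] turn -0.23 [-179.99    0.23    9.77]
time_s: 12.98
tool_pos: [0.6257, 0.1402, 0.2278]
tool_rot: [-179.8, 0.2, 10.1]
force: [0.6, -1.0, 0.3]
grip_width: 0.0501
grasp_force: 0.0
shift [0.0017 0.0043 0.0893] turn 0.09 [-179.83    0.24   10.09]
[282.31584749 207.38974676]
[([278, 211, 23, 50, 654], [289.1, 236.3])]
```

View pics/kn.png

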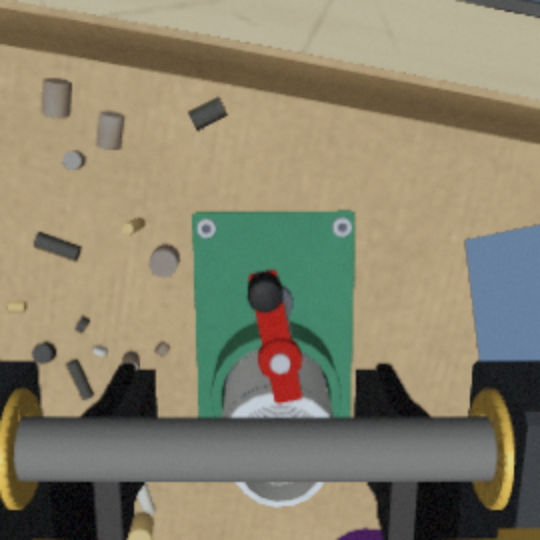

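The knob top is at (282,205) in the wrist view, as predicted. I'll descend and pinch it.

```bash
python3 -m handwheel '0.001 0.0025 0.025 0 0.05;0.001 0.0025 0.05 0 0.05;0.001 0.0025 0.07 0 0.05;0.001 0.0025 0.084 0 0.05;0.001 0.0025 0.088 0 0.05;0.001 0.0025 0.088 0 0.05' 10; python3 go.py .6277 .1365 .1385 10;  python3 -m handwheel '0 0 0 0 0;0 0 0 0 0;0 0 0 0 0;0 0 0 0 0;0 0 0 0 0;0 0 0 0 0;0 0 0 0 0' 10;python3 go.py .6277 .1365 .1385 10
```

```text
time_s: 13.53
tool_pos: [0.6273, 0.1332, 0.1416]
tool_rot: [179.9, 0.1, 9.7]
force: [0.7, -0.2, 0.2]
grip_width: 0.0501
grasp_force: 0.0
shift [ 0.0009 -0.0032  0.0031] turn -0.29 [1.7994e+02 1.0000e-01 9.7100e+00]
time_s: 14.12
tool_pos: [0.6281, 0.1349, 0.1424]
tool_rot: [180.0, -0.0, 9.8]
force: [-0.2, -0.7, -0.2]
grip_width: 0.0112
grasp_force: 0.0
shift [-0.0001 -0.0017  0.0039] turn -0.2 [ 1.7999e+02 -1.0000e-02  9.8000e+00]
```

```bash
python3 -m handwheel '0 0 0 0 0;0 0 0 0 0;0 0 0 0 0'
python3 - <<'E'
from h import *
w=read_camera("wrist");s=read_camera("scene");print(env.get_obs()["grip_width"])
cv2.imwrite("pics/kn2.png",np.hstack([cv2.resize(w["color"][60:330,150:420],(400,400)),cv2.resize(s["color"][215:315,125:225],(400,400),interpolation=cv2.INTER_CUBIC)]))
E
```

```text
time_s: 14.37
tool_pos: [0.628, 0.1348, 0.1423]
tool_rot: [180.0, 0.0, 9.8]
force: [0.1, 0.6, 0.4]
grip_width: 0.0013
grasp_force: 0.0
0.0004632186936201721
```

View pics/kn2.png

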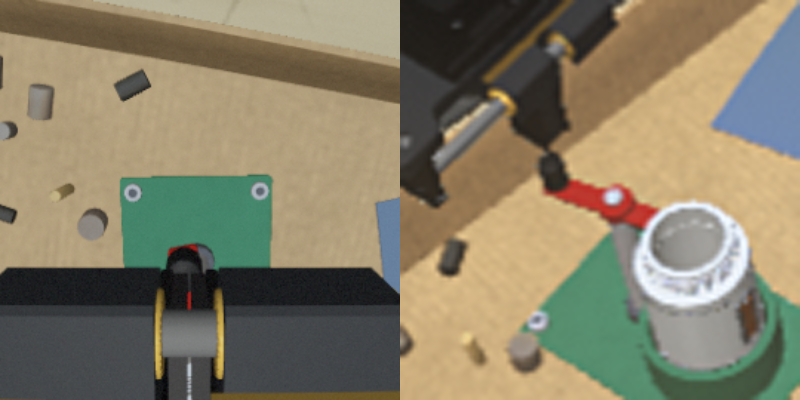

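The left pane shows the fingers closed, with the knob visible just in front of them at (185,258). In the scene pane the knob top at (552,160) is still free below the tips. The pinch missed, so I'll measure how.

Run:
```python
from h import *
w=read_camera("wrist");s=read_camera("scene");p=env.get_obs()["tool_pos"];print(p)
print("tip proj scene crop",(proj(s,p-[0,0,.017])-[125,215])*4,"wrist",(proj(w,p-[0,0,.017])-[150,60])*1.481)
for z in(.134,.114):
  for x,y in((.6277,.1365),(.634,.1365)):
    q=[x,y,z];print(q,(proj(s,q)-[125,215])*4,(proj(w,q)-[150,60])*1.481)
# knob dark blob in scene
print(blobs(s,lambda h,S,v:(v<60),(150,240,172,275),10))
for n,k,b in(("s",s,(152,248,176,272)),("w",w,(255,205,300,260))):
    g=cv2.cvtColor(k["color"],cv2.COLOR_BGR2GRAY)[b[1]:b[3]:1 if n=="s" else 2,b[0]:b[2]:1 if n=="s" else 2];print(g)
```

```text
[0.62799684 0.13482694 0.14226664]
tip proj scene crop [153.9007394  164.70304147] wrist [188.02497621 267.33906218]
[0.6277, 0.1365, 0.134] [148.29314485 157.26845463] [183.6073973  274.79052497]
[0.634, 0.1365, 0.134] [140.5632912  150.22236855] [186.36026425 259.53623172]
[0.6277, 0.1365, 0.114] [155.86638434 179.44370752] [184.05681591 258.62124592]
[0.634, 0.1365, 0.114] [148.23682559 172.44379329] [186.56572693 244.61472275]
[([153, 240, 14, 12, 118], [159.4, 244.5]), ([160, 253, 7, 9, 39], [162.9, 257.5])]
[[125 102  68  51  40  37  39  39  40  40  41  40  53  92 122 121 121 118
  119 130 155 182 180 179]
 [121 120 118 101  70  49  36  37  38  39  40  51  89 120 125 122 119 120
  138 162 176 180 177 177]
 [119 119 121 122 122  98  55  39  38  37  51  90 120 124 123 123 128 142
  164 180 181 179 177 175]
 [120 120 121 122 126 125 104  72  52  42  85 121 126 124 125 135 160 178
  182 183 183 184 181 179]
 [122 123 120 121 122 124 126 125 105  66  79 115 121 127 140 164 178 181
  181 181 180 180 177 176]
 [123 123 120 120 121 122 125 125 120  90  52  54  84 135 170 183 181 180
  
[... 3860 characters left out ...]
 15  10  14  24  32]
 [ 29  28  17  12  12  11  21  22  26  31  34  37  22  30  21  19  29  16
   21  20  20  31  34]
 [ 23  25  12   6  14  15  14  24  27  18  28  34  29  20  23  26  32  14
   15  19   4  18  28]
 [ 21  19  21  10  11  14  23  25  22  18  20  31  22  21  17  26  16   6
   16  24  18  26  22]
 [ 26  23  19  16  15  17  16  19  20  28  25  29  28  21  22  28  25  19
   10  19  13  29  32]
 [ 27  50  65  31  11  15  25  16  28  26  25  31  24  25  20  22  19  12
   19  19  62  68  28]
 [ 26  79  91  63  19  12  25  25  22  18  25  49  20  26  30  28  28  18
   21  40  89  90  26]
 [ 27  97 100  67  17   9  18  30  20  23  23  49  23  29  21  18  21  13
   18  47  94 110  32]]
```

The measurements say the tips are just above the knob top, so I'll open, go 9 mm lower and close again.

```bash
python3 -m handwheel '0 0 0 0 0.04;0 0 0 0 0.04;0 0 0 0 0.04;0 0 0 0 0.04;0 0 0.003 0 0.04;0 0 0.006 0 0.04;0 0 0.009 0 0.04;0 0 0.009 0 0.04' 10;  python3 -m handwheel '0 0 0 0 0;0 0 0 0 0;0 0 0 0 0;0 0 0 0 0;0 0 0 0 0;0 0 0 0 0;0 0 0 0 0' 10;python3 go.py .6277 .1365 .1325 10
```

```text
time_s: 15.23
tool_pos: [0.6275, 0.1345, 0.1323]
tool_rot: [180.0, 0.1, 9.8]
force: [-0.1, 0.1, -0.9]
grip_width: 0.0385
grasp_force: 0.0
time_s: 15.82
tool_pos: [0.628, 0.1348, 0.1334]
tool_rot: [180.0, -0.0, 9.8]
force: [0.3, 0.4, -0.0]
grip_width: 0.0029
grasp_force: 0.0
shift [-0.     -0.0017  0.0009] turn -0.2 [179.99  -0.     9.8 ]
```

I've used all 10 picture views, so I'll go by numbers: find the finger tip and knob rows in the scene and wrist images.

Run:
```python
from h import *
w=read_camera("wrist");s=read_camera("scene");o=env.get_obs();print(o["tool_pos"],o["grip_width"],o["force"])
np.set_printoptions(linewidth=200)
hs=cv2.cvtColor(s["color"],cv2.COLOR_BGR2HSV);g=cv2.cvtColor(s["color"],cv2.COLOR_BGR2GRAY)
print(g[240:266,150:180])
gw=cv2.cvtColor(w["color"],cv2.COLOR_BGR2GRAY);print(gw[215:270:2,250:304:2])
print(blobs(s,lambda h,S,v:((h<8)|(h>172))&(S>150),(150,200,225,340)))
print(proj(s,[.6277,.1365,.114]),proj(s,[.6277,.1365,.134]))
```

```text
[0.62803075 0.13479461 0.13333486] 0.0016659897490369196 [-0.319771   -0.01125852 -0.70251143]
[[ 95  66  60  64  64  63  54  45  42  42  42  43  42  43  39  36  74 117 118 120 120 117 117 118 118 120 117 118 120 121]
 [186 113  67  60  61  54  45  42  42  42  43  43  43  42  38  37  76 116 118 117 117 116 117 119 118 122 121 120 122 124]
 [156 155 109  61  48  44  41  41  41  43  43  43  43  41  39  38  76 117 117 117 116 116 119 120 119 120 121 120 123 140]
 [135 149 140  95  49  38  42  43  43  45  43  45  45  43  41  39  69 109 121 119 119 120 119 118 118 118 121 125 139 164]
 [128 111 117 120  78  42  41  42  43  42  43  44  46  44  40  38  39  81 119 118 118 120 119 119 119 121 132 149 171 176]
 [107  85  84 113 100  47  41  45  44  43  42  42  43  42  43  39  38  79 121 116 118 118 117 117 121 139 166 179 178 172]
 [ 88  92 103 110  88  49  43  43  41  40  40  44  43  44  43  41  38  77 115 118 121 121 119 118 136 165 182 180 175 173]
 [104 123 100  59  45  42  43  42  38  40  39  41  43  46  43  41  39  49  91 120 119 119 124 138 158 177 178 180 181 180]
 [125 130 119  80  38
[... 4702 characters left out ...]
 23  12  16  22  20  21  11  20  28  87 108]
 [ 82 117  81  45   3  10  22  24  27  22  32  23  34  46  36  54  22  25  19  24  21  20  15  24  27  85 120]
 [109 123  85  52  10  15  15  26  30  18  26  26  42  59  70  76  20  23  25  24  19  18  14  14  31  80 121]
 [118 129  96  58  27  16  28  25  28  24  28  26  56  74  76  75  31  22  27  26  22  21  20  12  41  82 133]
 [143 140  94  64  17  18  23  24  24  22  25  24  53  75  73  73  29  21  22  29  24  26  27  17  38  90 139]
 [153 132  92  51  45  47  43  44  46  47  50  48  53  52  54  51  46  46  49  45  45  48  48  42  51  67 124]]
[([162, 260, 27, 12, 122], [175.8, 265.4])]
[163.96659609 259.86092688] [162.07328621 254.31711366]
```

The scene rows put the real tips about 15 mm above the nominal, still at the knob's top. The open fingers straddle the bar, so 8 mm lower is safe.

```bash
python3 -m handwheel '0 0 -0.004 0 0.04;0 0 -0.004 0 0.04;0 0 -0.004 0 0.04;0 0 -0.004 0 0.04;0 -0.001 0.002 0 0.04;0 -0.001 0.006 0 0.04;0 -0.001 0.008 0 0.04;0 -0.001 0.008 0 0.04' 10;  python3 -m handwheel '0 0 0 0 0;0 0 0 0 0;0 0 0 0 0;0 0 0 0 0;0 0 0 0 0;0 0 0 0 0;0 0 0 0 0' 10;python3 go.py .6277 .1365 .125 10
```

```text
time_s: 16.58
tool_pos: [0.6272, 0.1356, 0.1241]
tool_rot: [180.0, 0.1, 9.8]
force: [-0.3, 0.3, -0.2]
grip_width: 0.0389
grasp_force: 0.0
time_s: 17.17
tool_pos: [0.6279, 0.1358, 0.1254]
tool_rot: [180.0, -0.0, 9.8]
force: [0.2, -0.1, 0.1]
grip_width: 0.0036
grasp_force: 0.0
shift [-0.     -0.0007  0.0004] turn -0.21 [179.99  -0.     9.79]
```

Run:
```python
from h import *
s=read_camera("scene");t=read_camera("top");o=env.get_obs();p=o["tool_pos"];print(p,o["grip_width"])
S0=cv2.imread("pics/scene0.png").astype(int)
d=np.abs(s["color"].astype(int)-S0).max(2)>35
print("scene rows 240-275, cols 145-190")
for y in range(240,276):print(''.join('#' if q else '.' for q in d[y,145:190]),y)
for z in(0,.017,.035):print("z",(p[2]-z).round(3),proj(s,p-[0,0,z]))
for dy in(-.0095,.0095):print(proj(s,p+[dy,0,-.017]))
print("knob top",proj(s,[.6277,.1365,.134]))
```

```text
[0.62784576 0.13578478 0.12531501] 0.0010736995168511465
scene rows 240-275, cols 145-190
######################....................... 240
######################....................... 241
######################....................... 242
#######################...................... 243
####...################...................... 244
.##..##.###############...................... 245
...###.#.##############...................... 246
....##...##############...................... 247
...#####..##############..................... 248
..######..##############..................... 249
.#####...###############..................... 250
#####....################.................... 251
####.....###############..................... 252
###......########..###....................... 253
##.........####.....##....................... 254
#...........###.............................. 255
............................................. 256
............................................. 257
............................................. 258
............................................. 259
..........
[... 289 characters left out ...]

............................................. 266
............................................. 267
............................................. 268
............................................. 269
............................................. 270
............................................. 271
............................................. 272
............................................. 273
............................................. 274
............................................. 275
z 0.125 [163.13994318 256.49083925]
z 0.108 [164.7272857  261.15255762]
z 0.09 [166.36243548 265.9585555 ]
[167.61207226 263.80287098]
[161.86567238 258.52446497]
knob top [162.07328621 254.31711366]
```

Run:
```python
from h import *
np.set_printoptions(linewidth=220)
s=read_camera("scene");w=read_camera("wrist")
g=cv2.cvtColor(s["color"],cv2.COLOR_BGR2GRAY);g0=cv2.cvtColor(cv2.imread("pics/scene0.png"),cv2.COLOR_BGR2GRAY)
print(g[250:266,152:174]);print(g0[250:266,152:174])
R=lambda h,S,v:((h<8)|(h>172))&(S>150)
print(blobs(s,R,(150,200,225,340)),blobs(w,R,(150,0,420,420),5))
gw=cv2.cvtColor(w["color"],cv2.COLOR_BGR2GRAY);print(gw[225:275:2,240:314:2])
p=env.get_obs()["tool_pos"]
for q in([.6277,.1365,.134],[.6277,.1365,.114],p-[0,0,.017],p-[-.0095,0,.017],p+[.0095,0,0]):print(np.round(q,4),proj(w,q))
```

```text
[[119  90  47  42  42  42  41  38  40  41  43  45  45  43  38  37  88 145 165 179 180 178]
 [122 101  58  36  37  41  41  40  39  40  41  45  45  41  37  41 117 181 183 183 182 182]
 [123 123  90  42  36  37  40  39  40  40  42  45  44  42  46  69 132 181 182 180 178 179]
 [125 124 102  68  48  35  37  40  40  40  42  43  42  45  92 155 182 183 181 178 179 179]
 [121 123 123 121  96  54  39  40  41  40  40  42  42  63 135 185 183 177 178 181 184 181]
 [122 124 123 124 125 105  69  50  40  40  42  42  45  78 146 184 181 181 182 185 183 179]
 [122 120 117 119 125 125 120  91  44  40  40  42  43  50 126 186 184 183 183 182 182 179]
 [119 115 114 117 122 121 125 100  49  42  43  43  42  46 122 185 187 184 181 180 181 181]
 [120 119 117 117 117 122 142 121  56  41  42  44  42  39  76 148 185 184 182 177 178 180]
 [123 123 120 118 122 144 171 162  98  41  40  44  44  38  47 122 178 177 180 185 185 185]
 [125 123 119 121 147 176 186 186 140  49  40  44  42  40  44  77 102 108 147 182 182 182]
 [122 123 141 171 185 186 186 189 145  53  37  40  41  43  57  77  90  89  95 101 106 141]
 [121 14
[... 5271 characters left out ...]
7  54  53  56  61  56  35 152 123  52  48  48  44  42  49  42  48  45  48  45  44  48  46  45  46  44  56 114 153  58  59  55  57  55  57  59]
 [ 52  53  60  58  53  55  56  38 154 136  68  68  66  69  71  71  67  65  68  65  69  70  70  64  69  69  70  68 123 159  80  59  60  56  55  58  58]
 [ 63  61  62  66  67  65  61  47 161 133  79  81  81  84  82  81  82  80  80  80  78  80  80  83  78  80  82  82 134 162  92  65  62  64  62  62  63]]
[0.6277 0.1365 0.134 ] [275.53737454 256.6469175 ]
[0.6277 0.1365 0.114 ] [275.71309776 243.77466928]
[0.6278 0.1358 0.1083] [276.95907228 240.53178347]
[0.6373 0.1358 0.1083] [279.69185452 225.52044034]
[0.6373 0.1358 0.1253] [279.89724122 234.51503423]
```

The knob's lit top is now just covered, so the tips really are only now reaching it. I'll go 9 mm lower; the open fingers straddle the bar, so nothing is below them.

```bash
python3 -m handwheel '0 0 -0.004 0 0.04;0 0 -0.004 0 0.04;0 0 -0.004 0 0.04;0 0 -0.004 0 0.04;0 0 0.002 0 0.04;0 0 0.006 0 0.04;0 0 0.009 0 0.04;0 0 0.009 0 0.04' 10;  python3 -m handwheel '0 0 0 0 0;0 0 0 0 0;0 0 0 0 0;0 0 0 0 0;0 0 0 0 0;0 0 0 0 0;0 0 0 0 0' 10;python3 go.py .6277 .1365 .125 10
```

```text
time_s: 18.03
tool_pos: [0.6271, 0.1355, 0.115]
tool_rot: [180.0, 0.1, 9.8]
force: [0.1, -0.6, 0.7]
grip_width: 0.0389
grasp_force: 0.0
time_s: 18.62
tool_pos: [0.6281, 0.1363, 0.1165]
tool_rot: [-180.0, -0.0, 9.8]
force: [-0.0, 1.3, 0.0]
grip_width: 0.0137
grasp_force: 10.0
shift [-0.0003 -0.0003 -0.0085] turn -0.19 [-1.7997e+02 -4.0000e-02  9.8100e+00]
```

Contact at 13.7 mm with 10 N. Next I'll swing it about the hub, turning the tool with the bar.

```bash
python3 -c "
from cell import env;print(env.get_obs()['qpos'].round(1))"; python3 -m handwheel '-0.001 -0.004 0 -7 0;-0.0025 -0.0079 0 -14 0;-0.0045 -0.0116 0 -21 0;-0.0045 -0.0116 0 -21 0' 10;python3 -c "
from cell import env;print(env.get_obs()['qpos'].round(1))"
```

```text
[  22.2   28.5  -48.8   89.4   22.1   72.2 -110.2]
time_s: 18.95
tool_pos: [0.6213, 0.1475, 0.1165]
tool_rot: [-180.0, -0.0, 31.0]
force: [0.8, 2.1, 1.8]
grip_width: 0.0137
grasp_force: 10.0
[ 24.2  29.6 -53.2  90.   24.4  72.8 -91.7]
```

```bash
python3 -m handwheel '-0.001 -0.004 0 -7 0;-0.0025 -0.0079 0 -14 0;-0.0045 -0.0116 0 -21 0;-0.0069 -0.0149 0 -28 0;-0.0097 -0.018 0 -35 0;-0.0128 -0.0207 0 -42 0;-0.0163 -0.023 0 -49 0;-0.0163 -0.023 0 -49 0' 10;python3 -m handwheel '0 0 0 0 0;0 0 0 0 0';python3 - <<'E'
from h import *
s=read_camera("scene");R=lambda h,S,v:((h<8)|(h>172))&(S>150)
print(env.get_obs()['qpos'].round(1),blobs(s,R,(140,200,225,340),5))
print(proj(s,[.596,.1243,.114]),proj(s,[.596,.158,.125]),proj(s,[.596,.095,.11]))
E
```

```text
time_s: 19.62
tool_pos: [0.595, 0.1588, 0.1165]
tool_rot: [-180.0, -0.1, 79.8]
force: [-1.4, 2.6, 1.0]
grip_width: 0.0137
grasp_force: 10.0
time_s: 19.78
tool_pos: [0.5953, 0.1587, 0.1165]
tool_rot: [-179.9, -0.1, 79.6]
force: [-1.4, 3.7, 1.7]
grip_width: 0.0133
grasp_force: 10.0
[ 30.7  31.8 -64.1  93.1  29.5  74.  -48.7] []
[178.46201025 265.0982077 ] [164.18301811 272.51320964] [189.91141022 257.43437903]
```

```bash
python3 -m handwheel '0 0 0 0 0.03;0 0 0 0 0.03;0 0 0 0 0.03;0 0 0 0 0.03;0 0 -0.02 0 0.03;0 0 -0.05 0 0.03;0 0 -0.08 0 0.03;0 0 -0.11 0 0.03';python3 - <<'E'
from h import *
s=read_camera("scene");t=read_camera("top");R=lambda h,S,v:((h<8)|(h>172))&(S>150)
print(blobs(s,R,(140,200,225,340),5),blobs(t,R,(180,170,230,230),5))
for a in(70,80,90,100):
  e=np.array([np.cos(np.radians(a)),np.sin(np.radians(a)),0])
  print(a,[proj(s,np.array([.596,.1243,.114])+e*r).round(1).tolist() for r in(.026,-.03)])
print(proj(s,[.548,.115,.122]))
E
```

```text
time_s: 20.5
tool_pos: [0.5956, 0.157, 0.2272]
tool_rot: [-180.0, 0.1, 79.7]
force: [1.2, -0.4, -0.0]
grip_width: 0.0298
grasp_force: 0.0
[([164, 259, 24, 21, 124], [176.6, 268.1])] [([203, 187, 8, 6, 31], [207.2, 189.6])]
70 [[166.2, 270.0], [192.4, 259.5]]
80 [[167.0, 271.6], [191.3, 257.7]]
90 [[168.3, 273.1], [189.9, 256.1]]
100 [[169.9, 274.3], [188.1, 254.8]]
[196.80037609 273.91813407]
```

The bar now lies at about 1.35–1.42 rad. Next I'll turn back and go above the bowl with the fingers wide open.

```bash
python3 -m handwheel '-0.007 -0.005 0 7 0.087;-0.014 -0.01 0 14 0.087;-0.021 -0.016 0 21 0.087;-0.028 -0.022 0 28 0.087;-0.035 -0.027 0 35 0.087;-0.042 -0.033 0 42 0.087;-0.046 -0.036 0 49 0.087;-0.05 -0.039 0 56 0.087'; python3 go.py .5485 .115 .20 10
```

```text
time_s: 21.27
tool_pos: [0.548, 0.1143, 0.2256]
tool_rot: [179.9, 0.1, 23.4]
force: [0.1, 1.0, -0.6]
grip_width: 0.0753
grasp_force: 0.0
shift [ 0.0008 -0.0005  0.0256] turn 13.36 [1.7994e+02 7.0000e-02 2.3360e+01]
```

```bash
python3 -m handwheel '0 0 0 7 0.087;0 0 0 13.8 0.087;0 0 0 13.8 0.087;0 0 0 13.8 0.087'; python3 go.py .5485 .115 .150 10;python3 - <<'E'
from h import *
s=read_camera("scene");t=read_camera("top");R=lambda h,S,v:((h<8)|(h>172))&(S>150)
W=lambda h,S,v:(S<45)&(v>175)
print(blobs(s,R,(140,200,225,340),5),blobs(s,W,(175,255,225,300),40))
g=cv2.cvtColor(s["color"],cv2.COLOR_BGR2HSV)
for y in range(255,286):print(''.join('R' if R(*map(int,q)) else '#' if W(*map(int,q)) else 'k' if q[2]<70 else '.' for q in g[y,150:225]),y)
for a in(60,70,80,90):
  e=np.array([np.cos(np.radians(a)),np.sin(np.radians(a)),0]);print(a,proj(s,np.array([.5958,.1238,.134])+.034*e))
E
```

```text
time_s: 21.6
tool_pos: [0.5483, 0.115, 0.2258]
tool_rot: [180.0, 0.0, 10.1]
force: [0.3, -0.7, 0.6]
grip_width: 0.0869
grasp_force: 0.0
shift [0.0003 0.     0.0758] turn 0.14 [1.7996e+02 4.0000e-02 1.0140e+01]
[([164, 259, 24, 21, 123], [176.5, 268.1])] [([183, 265, 30, 27, 381], [197.6, 280.7])]
......kkkkkkkkkkkkkkkkkk................................................... 255
.......kkkkkk..kkkkkkkkk................................................... 256
.........kkkk....kkkkkkkk.................................................. 257
............k......kkkkk................................................... 258
.....................kkk..........RR....................................... 259
......................k..........RRRR...................................... 260
..............................RRRRRRRR..................................... 261
..............................RRRRRRRR..................................... 262
...........................###.RRRRRR...................................... 263
........................R.#####RRRRR....................................... 264
..
[... 1101 characters left out ...]
............ 278
..............RRR................######..............#########............. 279
.................................#######...........###########............. 280
.................................########.........############............. 281
.................................###########.#################............. 282
.................................######################..####.............. 283
..................................##########################............... 284
..................................##################.#######............... 285
60 [159.97593765 263.65957605]
70 [160.63716584 265.99416418]
80 [161.80827886 268.14499688]
90 [163.45734286 270.04223708]
```

The knob's now at (164,272), at about 1.4 rad, and the bowl is undisturbed. Descending.

```bash
python3 -m handwheel '0.0003 0 0.02 0.1 0.087;0.0003 0 0.045 0.1 0.087;0.0003 0 0.07 0.1 0.087;0.0003 0 0.09 0.1 0.087;0.0003 0 0.105 0.1 0.087;0.0003 0 0.115 0.1 0.087;0.0003 0 0.12 0.1 0.087;0.0003 0 0.12 0.1 0.087' 20; python3 -m handwheel '0 0 0.008 0 0.087;0 0 0.016 0 0.087;0 0 0.024 0 0.087;0 0 0.028 0 0.087;0 0 0.028 0 0.087'; python3 go.py .5485 .115 .078 10
```

```text
time_s: 22.37
tool_pos: [0.5482, 0.1156, 0.1055]
tool_rot: [-180.0, 0.1, 9.9]
force: [0.3, -0.1, 0.5]
grip_width: 0.0872
grasp_force: 0.0
time_s: 22.78
tool_pos: [0.5479, 0.1154, 0.0771]
tool_rot: [180.0, 0.1, 9.9]
force: [-0.5, 0.0, 0.7]
grip_width: 0.0867
grasp_force: 0.0
shift [ 0.0005  0.0005 -0.0009] turn -0.09 [1.80e+02 1.10e-01 9.91e+00]
```

```bash
python3 -m handwheel '0 0 0 0 0.05;0 0 0 0 0.04;0 0 0 0 0.03;0 0 0 0 0.03;0 0 0 0 0.03;0 0 0 0 0.03;0 0 0 0 0.03;0 0 0 0 0.03' 30; python3 -m handwheel '0 0 -0.002 0 0.03;0 0 -0.004 0 0.03;0 0 -0.006 0 0.03;0 0 -0.008 0 0.03;0 0 -0.01 0 0.03;0 0 -0.01 0 0.03'
```

```text
time_s: 23.45
tool_pos: [0.549, 0.1154, 0.0786]
tool_rot: [180.0, -0.0, 9.9]
force: [-0.1, -0.7, 1.2]
grip_width: 0.0575
grasp_force: 30.0
time_s: 23.95
tool_pos: [0.5488, 0.1157, 0.0886]
tool_rot: [180.0, -0.0, 9.9]
force: [1.0, 0.7, -4.4]
grip_width: 0.0574
grasp_force: 30.0
```

The wrist now carries about 3.5 N, so the bowl is lifting. I'll raise it straight up.

```bash
python3 -m handwheel '0 0 -0.006 0 0.03;0 0 -0.014 0 0.03;0 0 -0.024 0 0.03;0 0 -0.036 0 0.03;0 0 -0.05 0 0.03;0 0 -0.065 0 0.03;0 0 -0.08 0 0.03;0 0 -0.093 0 0.03' 35; python3 -m handwheel '0 0 -0.008 0 0.03;0 0 -0.012 0 0.03;0 0 -0.014 0 0.03;0 0 -0.014 0 0.03;0 0 -0.014 0 0.03;0 0 -0.014 0 0.03;0 0 -0.014 0 0.03;0 0 -0.014 0 0.03'
python3 -m handwheel '0 0 0 0 0.03;0 0 0 0 0.03;0 0 0 0 0.03;0 0 0 0 0.03;0 0 0 0 0.03;0 0 0 0 0.03;0 0 0 0 0.03;0 0 0 0 0.03'
python3 - <<'E'
from h import *
s=read_camera("scene")
R=lambda h,S,v:((h<8)|(h>172))&(S>150);W=lambda h,S,v:(S<45)&(v>170);B=lambda h,S,v:(h>105)&(h<122)&(S>170)
print("red",blobs(s,R,(140,200,225,340),5),"brush",blobs(s,B,(280,200,330,280)),"white",blobs(s,W,(150,200,240,320),40))
for d,z in((.045,.239),(.058,.223)):
  P=np.array([proj(s,[.548+d/2*np.cos(a),.115+d/2*np.sin(a),z]) for a in np.arange(0,6.28,.1)]);print(P.min(0),P.max(0))
P=np.array([proj(s,[.548+.029*np.cos(a),.115+.029*np.sin(a),.139]) for a in np.arange(0,6.28,.1)]);print("body bottom",P.min(0),P.max(0))
g=cv2.cvtColor(s["color"],cv2.COLOR_BGR2HSV)
for y in range(225,300):print(''.join('R' if R(*map(int,q)) else 'g' if 50<q[0]<90 and q[1]>80 else '#' if W(*map(int,q)) else 'k' if q[2]<70 else 'a' if q[1]<45 else '.' for q in g[y,150:240]),y)
E
```

```text
time_s: 24.62
tool_pos: [0.5492, 0.116, 0.1838]
tool_rot: [180.0, -0.1, 9.9]
force: [0.3, -0.6, -5.2]
grip_width: 0.0571
grasp_force: 35.0
time_s: 25.28
tool_pos: [0.5484, 0.1156, 0.1948]
tool_rot: [-180.0, 0.1, 9.9]
force: [0.3, -0.3, -4.4]
grip_width: 0.0569
grasp_force: 35.0
time_s: 25.95
tool_pos: [0.5487, 0.1156, 0.1953]
tool_rot: [180.0, -0.0, 9.9]
force: [0.1, -0.6, -4.1]
grip_width: 0.0579
grasp_force: 35.0
red [([164, 263, 15, 17, 75], [172.4, 271.1])] brush [([303, 219, 6, 5, 24], [305.6, 220.8]), ([293, 240, 23, 19, 258], [304.2, 250.4])] white [([181, 232, 25, 27, 304], [194.1, 248.3])]
[175.14940444 229.08165347] [200.32705821 249.28217307]
[173.06889861 231.52627138] [205.06708627 257.42450895]
body bottom [180.66030139 256.9353693 ] [210.46132444 282.06961093]
kkkkkkkkkkkkkkkkkkkkkkkkkkkkkkkkkkkkk.......aaaaaaakkkk............#...................... 225
kkkkkkkkkkkkkkkkkkkkkkkkkkkkkkkkkkkk........aaaaaakkkkk...........a....................... 226
kkkkkkkkkkkkkkkkkkkkkkkkkkkkkkkkkkk........aaaaaakkkkkk..........#........................ 227
kkkkkkkkkkkkkkkkkkkkkkkkkkkkk
[... 6110 characters left out ...]
kkkkkkk.gggggggg............... 292
........###.ggggggggggggggggggggaaaggg....kkkkkkkkkkkkkkkkkkkkkkkk.gggggggggg............. 293
.......##a##gggggggggggggggggggg.a.ggg...kkkkkkkkkkkkkkkkkkkkkkkkk.ggggggggggg.#.......... 294
.......##a##.gggggggggggggggggggg..gg....kkkkkkkkkkkkkkkkkkkkkkkkk.gg.gggggggg.###........ 295
.......####aggggggggggggggggggggggggg..kkkkkkkkkkkkkkkkkkkkkkkkkkaggg.ggggggg.#a##........ 296
......g.aaa.ggggggggggggggggggggggggg..kkkkkkkkkkkkkkkkkkkkkkkkkkagggk.ggggg.##a##gg...... 297
.....aa...ggggggggggggggggggggggggggggkkkkkkkkkkkkkk..gg.kkkkkkkk.gg.k.gggggg#####gg...... 298
..........ggggggggggggggggggggggggggggkkkkkkkkkkkkkgggggggakkkkkaggg.k.gggggg.a#a.g....... 299
```

The bowl's lower edge (row 282) is where it should be for a 117 mm lift. The collar is empty, the hold-down is clear and the brush hasn't moved. Handing in.

```bash
python3 -c "
from cell import env;print(env.sign_off())"
```

```text
the job is handed in; nothing more can be done
None
```

The job is handed in with no verdict shown: I brushed the bowl twice, hung the brush back in its pot, swung the hold-down to about 1.4 rad, and left the bowl held upright about 117 mm above its seat.

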